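# Switch off a dead work lamp by feel and take off its battery cover

### The job

The white work lamp's batteries are flat, so its light no longer shows whether it is on: feel the push-push switch under the cap and make sure it is off. Then, with the lamp off, squeeze the two side tabs of the battery cover together, lift the cover off and set it down, not drop it, right way up on the floor of the steel tray. Leave everything else on the slab where it is.

Things in the scene. Friction and masses are not known exactly. Their poses are not given: they have to be found in the camera images.
- lamp: Battery work lamp, white plastic, fixed to the slab (it does not shift). Origin on the slab; z up. Along its x: lamp head x 80 to 130 mm, 100 mm wide, 115 mm high, light panel facing +x; switch housing x -5 to 80 mm, 56 mm wide, 90 mm high, switch cap on top; battery bay x -105 to -5 mm, 56 mm wide, rim 50 mm high, closed by the battery cover.
- switch_cap: Dark round push cap on the switch housing, 36 mm across, in a collar 48 mm across and 4 mm high. Origin: centre of its top, 110 mm above the slab untouched, 38 mm from the lamp's origin along the lamp's +x. It always springs back to this height, whether the switch is on or off. Pushed down it gives softly (about 1 N) until it meets the switch plunger beneath (6 N or more).
- met_off (a point): Fixed point 2 mm below the untouched cap's top. With the switch OFF its plunger stands out: the cap's top has come down to here (108 mm above the slab) when it meets the plunger.
- met_on (a point): Fixed point 8 mm below the untouched cap's top. With the switch ON its plunger is latched in: the cap gives softly down to here (102 mm above the slab) before it meets the plunger. A push of 3 to 5 N only feels the plunger and changes nothing.
- click_point (a point): Fixed point 13.5 mm below the untouched cap's top (the cap's travel ends at 14 mm). To click the switch over, on to off or off to on, push the cap's top straight down to about here (10 to 15 N; less than 12.5 mm may not click), stay a quarter of a second, then let go. The switch starts either on or off.
- cover_center (a point): Centre of the loose white battery cover (80 g): 94 mm long (x, along the lamp's x when fitted), 50 mm wide, 40 mm high, plus the side tabs; z up. Fitted, it rests on the bay's rim, its centre 70 mm above the slab. Hooks and two end skirts reach 13 mm below its underside, so it comes off straight up; standing in the tray its centre is 33 mm above the tray's floor.
- tab_left_face (a point): Middle of the outer face of the ribbed tab on the cover's +y side: 31 mm to the side of cover_center, level with it. Tabs are 44 mm long, 32 mm high, stand 6 mm out (62 mm across both). Each presses in 5 mm (3 N to start, 8 N fully in; then 52 mm across both, still 1 mm proud). Only while both are in by 4 mm or more do their hooks let go of the bay.
- tab_right_face (a point): The same on the opposite tab, on the cover's -y side.
- cover_seat (a point): Where cover_center is when the cover is fitted: fixed in the lamp, 55.5 mm from the lamp's origin along the lamp's -x, 70 mm above the slab.
- tray: Loose stainless steel tray, 260 mm (its x) by 190 mm (its y), walls 22 mm high and 3 mm thick, floor 3 mm thick. Origin: centre of its underside; z up. The rubbing stone lies at its +x end.
- tray_free (a point): Middle of the free part of the tray's floor (on the floor's top face, 3 mm above the slab), 45 mm from the tray's centre towards its -x end; x and y as the tray's.
- stone: Loose grey rubbing stone, 45 x 100 x 25 mm, lying across the +x end of the tray. Origin: centre of its underside. Stays in the tray.
- file: Bystander: chrome tile file with a wooden handle, 215 mm long (its x), 26 mm high, lying between lamp and tray. Origin: underside.
- terracotta_tile: Bystander: terracotta tile, 150 x 150 x 12 mm, far left. Origin: centre of its underside.
- float: Bystander: grey rubber float with a wooden handle, 240 x 95 x 70 mm, at the left. Origin: centre of its underside.
- trowel: Bystander: margin trowel, 265 mm long, 36 mm high, at the right. Origin: underside.
- level: Bystander: short aluminium spirit level, 24 x 230 x 48 mm, standing on edge at the far side. Origin: centre of its underside.
- tape: Bystander: black tape measure, 72 x 40 x 68 mm, far right. Origin: centre of its underside.
- jar: Bystander: lidded plastic jar, 72 mm across, 85 mm high, at the right, beyond the trowel. Origin: centre of its underside.
There are look-alikes about, which are no part of the job. Of the things that look like the lamp, take the one that is farthest to the robot's right at the start.

How it is judged:
By the outcome, as a careful person would: the job done as asked, in the order asked, and still so for the second after the job is handed in, with the robot touching nothing.
It also fails if it takes over 54 s, if anything falls off the work surface, if the arm or the gripper's body presses on something with over 40 N, if the wrist force passes 120 N, or if a joint passes its speed limit or range.

### The arm

A 6-joint arm with a two-finger parallel gripper is mounted at the origin on the work surface. World frame = base frame: x ahead of the robot, y to its left, z up, the work surface at z = 0. Lengths are in m, angles in rad, forces in N, time in s.
With the tool pointing down it reaches from about 0.225 to 0.875 m from the base axis. Payload 3.4 kg.
Tool frame: the origin (TCP) lies at the very end of the fingers, on their centre line; the grasp point (between the pads) lies 19 mm behind it; z points along the fingers, y is the line along which they close (so a half turn about z gives the same grasp; the last joint's range is limited). The gripper opens to 85 mm and grips with 20 to 120 N. Pads are 22 mm wide; open, the fingers measure 114 mm over their backs; the gripper's body (76 mm by 85 mm) begins 54 mm behind the grasp point. The pads swing forward as they close: fully open they stand 13 mm farther back than shut.
Start: joints at [1.101, 0.276, 1.505, -0, 1.361, -0.121], TCP at [0.197, 0.54, 0.231] pointing down, gripper open.
Joint ranges: [-2.89, 2.89], [-0.75, 2.08], [0.22, 2.7], [-1.18, 4.32], [0.11, 2.71], [-2.7, 2.7]. Speed limits (rad/s): [2.57, 2.57, 3.14, 3.14, 3.14, 3.14].

### API

Orientations are given as a unit quaternion [x, y, z, w].
In Python, from workcell import read_state, get_image, close_job, look_for, silhouettes, landmark_of gives the robot as it stands.
- The arm moves only by the shell command python3 -m pendant 'ROWS' [FORCE]. ROWS is JSON, a list of rows, each a list of 7 numbers: the turn, a rotation vector about the tool's x, y, z as a fraction of full scale, then the shift along the tool's x, y, z as a fraction of full scale, then the opening, from 0 (shut) to 1 (fully open). A call has exactly 8 rows; each row shifts and turns the commanded pose from where the row before left it, along the tool's axes as they then stand; what a row does not reach is not made up. Full scale, the value 1, is 0.3 m for a shift and pi rad for a turn. A row lasts 1/8 s, in which the tool goes at most 62.5 mm and 10.7 degrees, less where a joint would pass 70% of its speed; a pose out of reach is approached as far as the arm can. A call with a number of a shift or a turn outside -1 to 1 is refused whole. A call with a gripper value outside its range is refused whole. The fingers move at their own pace and stop on an object; FORCE is the grip in N (left out, the last holds). Time passes only in rows, so rows that do not move let the fingers close, or fill a call up. It gives the time, the measured TCP pose, the force, the opening and the grip force at its end, in the units of the state.
- read_state(): the state, without advancing time (a new reading comes with each control period).
- get_image(name): name is "scene" or "top" or "wrist"; returns a dict with "image" (384x512x3 uint8, red, green, blue), "intrinsics" (3x3 intrinsics, pixels), "dist" ([k1, k2, p1, p2, k3] as OpenCV has them; the pictures are not rectified), "T" (4x4, takes a point from camera to world coordinates). Camera axes: x right, y up, looking along -z (the intrinsics and any distortion apply to the point x, -y, -z); pixel columns grow to the right and rows downward; lengths in m; the calibration is good to about 2 mm. A picture is of the moment at which its call begins. There is no depth.
- close_job(): hands the job in; it is judged then, once.
Trained networks look in the newest picture that a camera, given by its name, has taken for a name from the list of things; names that differ only in an ending like _2 or _b are one class to them, and where a whole thing is asked for, a point or a joint stands for the part that bears it (a point fixed in the world has none). Each returns a list of dicts, best first, with "confidence" (0 to 1); they miss things now and then, are a little off and sometimes report something else, mostly with a low value. They report only what shows in the picture. A call takes as long as a camera call. They do not tell look-alikes from the thing itself.
- look_for(camera, target): "box" ([left, top, width, height] as shares, 0 to 1, of the picture: columns of its width, rows of its height, round what is visible of it).
- silhouettes(camera, target): "region" (384x512 bool, what is visible of it) and "box" ([left, top, width, height] as shares, 0 to 1, of the picture: columns of its width, rows of its height, round what is visible of it).
- landmark_of(camera, target): "position" ([column, row] as shares, 0 to 1, of the picture: columns of its width, rows of its height: a listed point, or the origin of a listed thing).
The state is a dict: "time": time; "joints": joint angles; "qvel": joint speeds; "joint_torque": joint torques, N m; "tcp_pos": TCP position; "orientation": TCP orientation; "force": force on the tool from outside, world axes, zero at the start; "wrist_torque": the same for the moment, N m; "gripper_width": finger opening in m; "grasp_force": force on a finger pad.
Only numpy, scipy, OpenCV 4.12 (cv2) and the standard library are available. Lean on these libraries where they do the work, as an engineer would, in place of code of your own. Each camera call takes 0.05 s, during which the arm holds its last target. There are 200 camera calls.

## Working session

There is one attempt and no reset: what is moved stays moved. The work goes in short steps, Python scripts to look and compute and a shell command to move; the robot and the scene stay as the last step left them, time stands still between calls to the robot, and variables do not carry over. Pictures are saved under pics/ and viewed, at most 10 in all, crops included, and the job is handed in when it is done.

```bash
mkdir -p pics; cat > h.py <<'E'
import numpy as np,cv2
from workcell import *
from scipy.spatial.transform import Rotation as R
def ray(im,px):
    p=cv2.undistortPoints(np.array([[px]],float),np.array(im["intrinsics"]),np.array(im["dist"]))[0,0]
    T=np.array(im["T"]);d=T[:3,:3]@np.array([p[0],-p[1],-1]);return T[:3,3],d
def atz(im,px,z):
    o,d=ray(im,px);return o+d*(z-o[2])/d[2]
def proj(im,P):
    T=np.array(im["T"]);c=T[:3,:3].T@(np.array(P)-T[:3,3]);c=c*[1,-1,-1]
    return cv2.projectPoints(c[None],np.zeros(3),np.zeros(3),np.array(im["intrinsics"]),np.array(im["dist"]))[0][0,0]
def save(im,n): cv2.imwrite("pics/"+n,cv2.cvtColor(im["image"],cv2.COLOR_RGB2BGR))
Z=dict(lamp=0,switch_cap=.11,met_off=.108,cover_center=.07,tab_left_face=.07,tab_right_face=.07,tray=0,tray_free=.003,stone=.003,file=0,cover_seat=.07,trowel=0,level=0,float=0,jar=0)
E
python3 - <<'E'
from h import *
ims={c:get_image(c) for c in("scene","top")}
for c in ims: save(ims[c],c+"0.png")
for c in ims:
    im=ims[c];print(c,np.array(im["T"])[:3,3].round(3))
    for t in["lamp","switch_cap","cover_center","tab_left_face","tab_right_face","tray","tray_free","stone","file"]:
        for r in landmark_of(c,t)[:4]:
            px=np.array(r["position"])*[512,384];print(t,round(r["confidence"],2),px.round(0),atz(im,px,Z[t])[:2].round(3))
s=read_state();print({k:np.round(v,3) for k,v in s.items()})
a=cv2.hconcat([cv2.imread("pics/scene0.png"),cv2.imread("pics/top0.png")]);cv2.imwrite("pics/a0.png",cv2.resize(a,(800,300)))
E
```

```text
scene [1.088 0.884 1.114]
lamp 0.81 [381. 243.] [0.248 0.354]
lamp 0.59 [295. 249.] [0.51 0.2 ]
lamp 0.46 [166. 195.] [ 0.75  -0.309]
lamp 0.36 [284. 236.] [0.504 0.13 ]
switch_cap 0.67 [285. 237.] [0.56  0.208]
switch_cap 0.48 [382. 228.] [0.284 0.364]
switch_cap 0.27 [218. 201.] [ 0.65  -0.058]
cover_center 0.62 [308. 230.] [0.46  0.206]
cover_center 0.58 [337. 319.] [0.604 0.509]
tab_left_face 0.38 [314. 235.] [0.457 0.231]
tab_right_face 0.73 [286. 236.] [0.536 0.183]
tab_right_face 0.34 [310. 228.] [0.449 0.201]
tray 0.91 [240. 188.] [ 0.496 -0.17 ]
tray 0.26 [256. 218.] [0.532 0.   ]
tray_free 0.67 [246. 182.] [ 0.46  -0.182]
stone 0.77 [220. 201.] [ 0.599 -0.149]
file 0.68 [253. 217.] [ 0.54  -0.011]
file 0.33 [338. 320.] [0.57  0.486]
top [ 0.245 -0.004  1.455]
lamp 0.92 [141. 280.] [0.247 0.352]
lamp 0.64 [193. 199.] [0.516 0.204]
switch_cap 0.6 [191. 182.] [0.548 0.199]
cover_center 0.78 [190. 216.] [0.45 0.2 ]
cover_center 0.69 [310. 207.] [ 0.496 -0.163]
cover_center 0.38 [353. 138.] [ 0.723 -0.295]
tab_left_face 0.54 [177. 215.] [0.449 0.241]
tab_right_face 0.54 [196. 214.] [0.455 0.183]
tray 0.66 [310. 204.] [ 0.518 -0.17 ]
tray 0.37 [188. 178.] [0.583 0.226]
tray_free 0.6 [307. 223.] [ 0.455 -0.164]
stone 0.76 [308. 176.] [ 0.61  -0.161]
file 0.81 [260. 194.] [ 0.543 -0.009]
{'time': np.float64(1.0), 'joints': array([ 1.101,  0.276,  1.505,  0.   ,  1.361, -0.121]), 'qvel': array([0.001, 0.001, 0.   , 0.   , 0.001, 0.001]), 'joint_torque': array([ -0.   , -41.666, -24.61 ,   0.   ,  -0.   ,  -0.   ]), 'tcp_pos': array([0.197, 0.54 , 0.231]), 'orientation': array([0.174, 0.985, 0.   , 0.   ]), 'force': array([-1.147,  0.787,  0.125]), 'wrist_torque': array([-0.019, -0.019,  0.01 ]), 'grasp_force': np.float64(0.0), 'gripper_width': np.float64(0.085)}
```

View pics/top0.png

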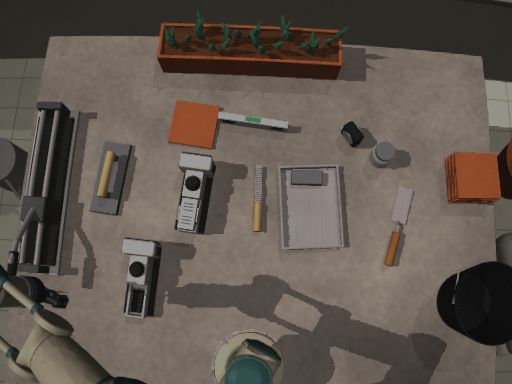

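View pics/scene0.png

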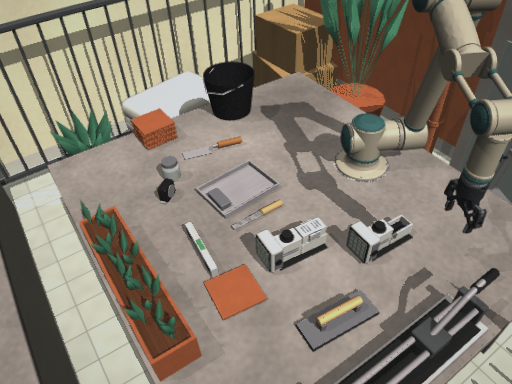

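Candidates for the lamp, in top-camera pixels:
- Lamp A at (193,199), about (0.51, 0.20): bay covered.
- Lamp B at (141,280), about (0.25, 0.35): bay open.

Lamp A has the smaller y, so it is farther to the robot's right, and it has the cover. I choose A and check it in a close crop.

```bash
python3 - <<'E'
import cv2
a=cv2.imread("pics/top0.png")[145:245,160:230];b=cv2.imread("pics/scene0.png")[205:275,245:345]
cv2.imwrite("pics/crop0.png",cv2.hconcat([cv2.resize(a,(350,500)),cv2.resize(b,(440,500))]))
E
```

```text
(no output)
```

View pics/crop0.png

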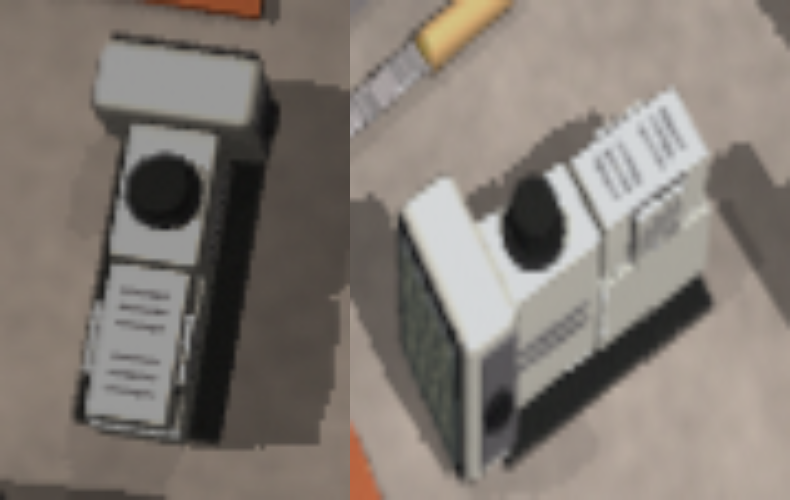

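```bash
python3 -m pendant '[[0,0,0,-0.168,-0.09,-0.06,1],[0,0,0,-0.168,-0.09,-0.05,1],[0,0,0,-0.168,-0.09,-0.05,1],[0,0,0,-0.168,-0.09,-0.05,1],[0,0,0,-0.168,-0.09,-0.05,1],[0,0,0,-0.168,-0.09,-0.05,1],[0,0,0,-0.168,-0.09,-0.05,1],[0,0,-0.03,-0.168,-0.09,-0.05,1]]'
```

```text
time: 2.0
tcp_pos: [0.5027, 0.1981, 0.355]
orientation: [0.126, 0.992, 0.0, 0.0]
force: [0.9, 0.8, -0.2]
gripper_width: 0.0854
grasp_force: 0.0
```

The crop shows lamp A with its light head, its dark cap (centre near top px (192,183)) and the slotted cover with side tabs (near (187,214)). It is the right one. Next I measure it from the wrist camera.

```bash
python3 - <<'E'
from h import *
im=get_image("wrist");save(im,"w1.png");print(np.array(im["T"]).round(3))
for c in("wrist","top"):
  if c=="top": im=get_image("top")
  for t in["lamp","switch_cap","cover_center","tab_left_face","tab_right_face"]:
    for r in landmark_of(c,t)[:3]:
        px=np.array(r["position"])*[512,384];print(c,t,round(r["confidence"],2),px.round(0),atz(im,px,Z[t])[:2].round(4))
E
```

```text
[[ 0.249 -0.935 -0.253  0.439]
 [ 0.968  0.24   0.065  0.214]
 [-0.    -0.261  0.965  0.498]
 [ 0.     0.     0.     1.   ]]
wrist lamp 0.56 [258. 154.] [0.5045 0.1994]
wrist switch_cap 0.9 [266. 198.] [0.5467 0.1993]
wrist cover_center 0.71 [202. 322.] [0.7301 0.051 ]
wrist cover_center 0.68 [252. 120.] [0.4501 0.2054]
wrist tab_right_face 0.44 [260. 155.] [0.4974 0.2034]
wrist tab_right_face 0.44 [265. 198.] [0.5571 0.1954]
wrist tab_right_face 0.41 [230. 124.] [0.4484 0.1763]
top lamp 0.92 [141. 280.] [0.2473 0.3515]
top lamp 0.86 [194. 198.] [0.52  0.202]
top switch_cap 0.63 [189. 185.] [0.538  0.2042]
top switch_cap 0.51 [134. 270.] [0.2762 0.3484]
top cover_center 0.75 [190. 216.] [0.4502 0.202 ]
top tab_left_face 0.73 [110. 179.] [0.5539 0.4642]
top tab_right_face 0.46 [200. 215.] [0.4543 0.1717]
top tab_right_face 0.23 [194. 182.] [0.5567 0.1971]
```

View pics/w1.png

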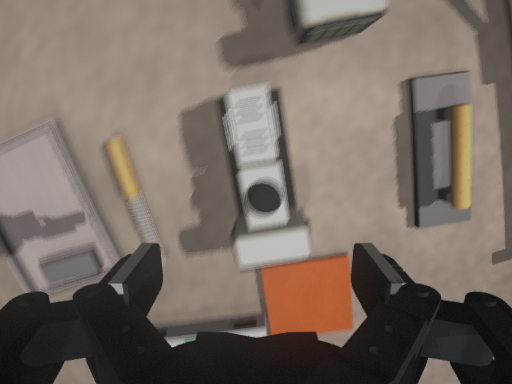

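The wrist view shows the cap at (264,197), the cover at (252,122), and the head at (272,247). The lamp is nearly aligned with the image. I fit the full pose from the silhouettes.

```bash
cat >> h.py <<'E'
from scipy.optimize import minimize
def boxes(im,pose,bs):
    x,y,a=pose;m=np.zeros((384,512),np.uint8);c,s=np.cos(a),np.sin(a)
    for(x0,x1,y0,y1,z0,z1) in bs:
        q=[proj(im,[x+c*u-s*v,y+s*u+c*v,w]) for u in(x0,x1) for v in(y0,y1) for w in(z0,z1)]
        cv2.fillConvexPoly(m,np.round(cv2.convexHull(np.float32(q))*16).astype(int),1,shift=4)
    return m>0
def fit(obs,bs,p0):
    def f(p):
        e=0
        for im,mk in obs:
            m=boxes(im,p,bs);e+=1-(m&mk).sum()/max(1,(m|mk).sum())
        return e
    r=minimize(f,p0,method="Nelder-Mead",options=dict(initial_simplex=np.array(p0)+np.array([[0,0,0],[.012,0,0],[0,.012,0],[0,0,.08]]),xatol=1e-4,fatol=1e-4));return r.x,r.fun
def mask(c,im,t,P):
    px=proj(im,P)
    best=[r for r in silhouettes(c,t) if r["region"][max(0,int(px[1])-8):int(px[1])+8,max(0,int(px[0])-8):int(px[0])+8].any()]
    return best[0]["region"] if best else np.zeros((384,512),bool)
LAMP=[(.08,.13,-.05,.05,0,.115),(-.005,.08,-.028,.028,0,.09),(-.105,-.005,-.028,.028,0,.05),(-.1025,-.0085,-.025,.025,.05,.09),(-.0775,-.0335,-.031,.031,.054,.086),(.02,.056,-.018,.018,.09,.11)]
TRAY=[(-.13,.13,-.095,.095,0,.022)]
E
python3 - <<'E'
from h import *
O=[];OT=[]
for c in("wrist","top","scene"):
    im=get_image(c)
    m=mask(c,im,"lamp",[.53,.2,.09])|mask(c,im,"cover_center",[.45,.202,.08])|mask(c,im,"switch_cap",[.547,.2,.11])
    O.append((im,m)); x=fit([(im,m)],LAMP,[.508,.2,-.07]);print(c,m.sum(),x[0].round(4),x[1])
    if c!="wrist":
        t=mask(c,im,"tray",[.5,-.165,.01])|mask(c,im,"stone",[.605,-.155,.02]);OT.append((im,t));x=fit([(im,t)],TRAY,[.5,-.165,0]);print("tray",t.sum(),x[0].round(4),x[1])
    if c=="wrist":
        g=im["image"].sum(2)[175:220,240:290];w=g<100;ys,xs=np.nonzero(w);px=(xs.mean()+240,ys.mean()+175);print("cap",w.sum(),px,atz(im,px,.11))
print(fit(O,LAMP,[.508,.2,-.07]),fit(OT,TRAY,[.5,-.165,0]))
E
```

```text
wrist 11879 [ 0.5036  0.2026 -0.0833] 0.1884413883431565
cap 0 (np.float64(nan), np.float64(nan)) [nan nan nan]
top 1494 [0.5081 0.1774 0.0372] 0.3653846153846154
tray 5102 [ 0.5086 -0.1696  0.0734] 0.024751510426817336
scene 2406 [ 0.5063  0.2091 -0.0775] 0.12786259541984735
tray 2634 [ 0.5046 -0.1689  0.0843] 0.027402402402402437
(array([ 0.50420002,  0.20096941, -0.08073267]), np.float64(0.9145724997553188)) (array([ 0.50752214, -0.16976844,  0.09213449]), np.float64(0.05620325914147695))<stdin>:10: RuntimeWarning: Mean of empty slice.
  ret = ret.dtype.type(ret / rcount)
```

```bash
python3 -m pendant '[[0,0,-0.055,0,0,0,0],[0,0,0,-0.027,0.003,0.13,0],[0,0,0,-0.027,0.003,0.13,0],[0,0,0,-0.027,0.003,0.13,0],[0,0,0,-0.027,0.003,0.13,0],[0,0,0,-0.026,0.003,0.13,0],[0,0,0,0,0,0,0],[0,0,0,0,0,0,0]]' 60
python3 - <<'E'
from h import *
im=get_image("wrist");save(im,"w2.png")
for t in["switch_cap","cover_center","tab_left_face","tab_right_face"]:
    for r in landmark_of("wrist",t)[:2]:
        px=np.array(r["position"])*[512,384];print(t,round(r["confidence"],2),px.round(0),atz(im,px,Z[t])[:2].round(4))
E
```

```text
time: 4.4
tcp_pos: [0.5428, 0.2011, 0.1607]
orientation: [0.041, 0.999, 0.0, 0.001]
force: [0.4, -0.1, 1.2]
gripper_width: -0.0002
grasp_force: 0.0
switch_cap 0.79 [253. 222.] [0.5465 0.1978]
cover_center 0.59 [253.  73.] [0.4522 0.2058]
tab_left_face 0.84 [302.  70.] [0.453  0.2396]
tab_left_face 0.28 [256.  75.] [0.4537 0.2072]
tab_right_face 0.78 [214.  72.] [0.4498 0.1787]
tab_right_face 0.4 [302.  73.] [0.4549 0.2397]
```

View pics/w2.png

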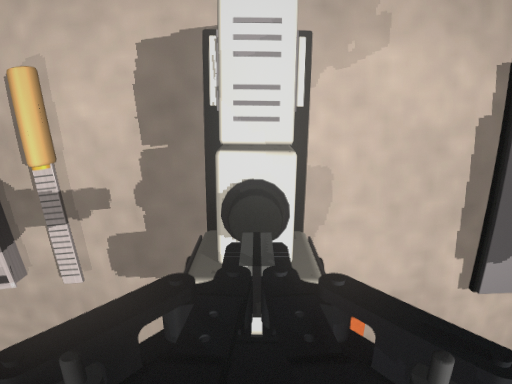

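The wrist view shows the cap at about (255,212), the cover's near edge at row 143 with columns 219–295, and a tab each side at columns 213 and 301. The yaw looks right. I'll convert these pixels to positions.

```bash
python3 - <<'E'
from h import *
im=get_image("wrist")
for n,px,z in[("cap top c",(255,210),.11),("cap L",(221,210),.11),("cap R",(290,210),.11),("cap far",(255,180),.11),("cover nearL",(219,141),.09),("nearR",(295,141),.09),("farL",(218,3),.09),("farR",(297,3),.09),("slot6",(257,119),.09),("slot1",(257,20),.09),("housL",(217,152),.09),("housR",(295,152),.09)]:
    print(n,atz(im,px,z)[:2].round(4))
print(np.array(im["T"])[:3,3],proj(im,read_state()["tcp_pos"]))
E
```

```text
cap top c [0.5389 0.2   ]
cap L [0.5371 0.1784]
cap R [0.5407 0.2221]
cap far [0.5195 0.2016]
cover nearL [0.4955 0.1795]
nearR [0.4996 0.2297]
farL [0.4111 0.1876]
farR [0.415  0.2359]
slot6 [0.4833 0.2058]
slot1 [0.4231 0.2106]
housL [0.5027 0.1774]
housR [0.5069 0.2293]
[0.47699564 0.20592521 0.30361815] [257.29114124 248.7642849 ]
```

```bash
python3 -m pendant '[[0,0,0,-0.003,-0.002,0.08,0],[0,0,0,0,0,0.06,0],[0,0,0,0,0,0.015,0],[0,0,0,0,0,0.008,0],[0,0,0,0,0,0.006,0],[0,0,0,0,0,0.006,0],[0,0,0,0,0,0.005,0],[0,0,0,0,0,0,0]]'; python3 -c "
from workcell import *
s=read_state();print(s['tcp_pos'],s['force'])"
```

```text
time: 5.7
tcp_pos: [0.5435, 0.2003, 0.1068]
orientation: [0.041, 0.999, 0.0, 0.001]
force: [-1.3, -0.8, 7.9]
gripper_width: -0.0001
grasp_force: 3.5
[0.54349153 0.20033491 0.10676974] [-1.30697722 -0.81015275  7.86142851]
```

```bash
python3 -m pendant '[[0,0,0,0,0,-0.008,0],[0,0,0,0,0,0,0],[0,0,0,0,0,0,0],[0,0,0,0,0,0,0],[0,0,0,0,0,0,0],[0,0,0,0,0,0,0],[0,0,0,0,0,0,0],[0,0,0,0,0,0,0]]'; python3 -m pendant '[[0,0,0,0,0,0.006,0],[0,0,0,0,0,0,0],[0,0,0,0,0,0,0],[0,0,0,0,0,0,0],[0,0,0,0,0,0,0],[0,0,0,0,0,0,0],[0,0,0,0,0,0,0],[0,0,0,0,0,0,0]]'
```

```text
time: 6.7
tcp_pos: [0.5433, 0.2002, 0.1078]
orientation: [0.041, 0.999, 0.0, 0.0]
force: [1.6, -0.5, 3.0]
gripper_width: -0.0003
grasp_force: 1.4
time: 7.7
tcp_pos: [0.5433, 0.2002, 0.1068]
orientation: [0.041, 0.999, 0.0, 0.001]
force: [0.3, -0.1, 7.1]
gripper_width: 0.0003
grasp_force: 3.5
```

The cap is firm at about 107.5 mm height, which is met_off, so the switch is already off and I leave it. Next is the cover.

```bash
python3 -m pendant '[[0,0,0,0,0,-0.1,1],[0,0,0,0,0,-0.1,1],[0,0,0,0.1,0,0,1],[0,0,0,0.1,0.002,0,1],[0,0,0,0.11,0,0,1],[0,0,0,0,0,0,1],[0,0,0,0,0,0,1],[0,0,0,0,0,0,1]]'
python3 - <<'E'
from h import *
im=get_image("wrist");save(im,"w3.png");s=read_state();p=s["tcp_pos"]
print(p,s["gripper_width"])
for t in["cover_center","tab_left_face","tab_right_face","switch_cap"]:
    for r in landmark_of("wrist",t)[:2]:
        px=np.array(r["position"])*[512,384];print(t,round(r["confidence"],2),px.round(0),atz(im,px,Z[t])[:2].round(4))
E
```

```text
time: 8.7
tcp_pos: [0.4512, 0.2083, 0.1657]
orientation: [0.041, 0.999, -0.0, 0.0]
force: [0.2, 0.4, 0.3]
gripper_width: 0.0854
grasp_force: 0.0
[0.45115243 0.20827426 0.16572306] 0.08530767833970593
cover_center 0.7 [257. 202.] [0.4552 0.2074]
tab_left_face 0.8 [299. 195.] [0.4519 0.2403]
tab_right_face 0.9 [217. 200.] [0.4508 0.1771]
tab_right_face 0.58 [ 75. 268.] [0.501  0.0477]
switch_cap 0.72 [254. 335.] [0.5459 0.198 ]
```

View pics/w3.png

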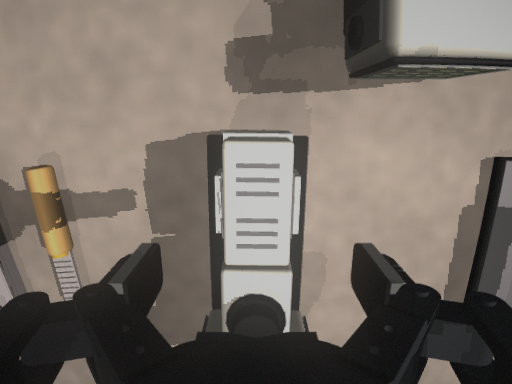

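The wrist view shows the cover centred at (257,202), tabs at columns 218 and 297, and the fingers symmetric about it. I descend and squeeze.

```bash
python3 -m pendant '[[0,0,0,0,0,0.1,1],[0,0,0,0,0,0.1,1],[0,0,0,0,0,0.1,1],[0,0,0,0,0,0.05,1],[0,0,0,0,0,0.032,1],[0,0,0,0,0,0,1],[0,0,0,0,0,0,0.55],[0,0,0,0,0,0,0.3]]' 35; python3 -m pendant '[[0,0,0,0,0,0,0.3],[0,0,0,0,0,0,0.3],[0,0,0,0,0,0,0.3],[0,0,0,0,0,0,0.3],[0,0,0,0,0,0,0.3],[0,0,0,0,0,0,0.3],[0,0,0,0,0,0,0.3],[0,0,0,0,0,0,0.3]]' 35
```

```text
time: 9.95
tcp_pos: [0.4512, 0.2087, 0.0525]
orientation: [0.041, 0.999, 0.0, 0.001]
force: [-1.0, -1.0, 14.3]
gripper_width: 0.0516
grasp_force: 13.1
time: 10.95
tcp_pos: [0.4512, 0.2086, 0.0531]
orientation: [0.041, 0.999, 0.001, 0.001]
force: [-0.8, -0.8, 7.7]
gripper_width: 0.0509
grasp_force: 36.2
```

```bash
python3 -m pendant '[[0,0,0,0,0,-0.02,0.3],[0,0,0,0,0,-0.03,0.3],[0,0,0,0,0,-0.04,0.3],[0,0,0,0,0,-0.06,0.3],[0,0,0,0,0,-0.1,0.3],[0,0,0,0,0,-0.1,0.3],[0,0,0,0,0,-0.1,0.3],[0,0,0,0,0,0,0.3]]' 35
python3 - <<'E'
from h import *
im=get_image("wrist");save(im,"w4.png");s=read_state();print(s["tcp_pos"],s["force"],s["gripper_width"])
O=[]
for c in("top","scene"):
    im=get_image(c);
    for t in("tray","tray_free","stone"):
        for r in landmark_of(c,t)[:1]:
            px=np.array(r["position"])*[512,384];print(c,t,round(r["confidence"],2),atz(im,px,Z[t])[:2].round(4))
E
```

```text
time: 11.95
tcp_pos: [0.452, 0.2089, 0.1891]
orientation: [0.041, 0.999, 0.001, 0.003]
force: [0.2, 0.4, -1.1]
gripper_width: 0.0504
grasp_force: 37.7
[0.45071888 0.2084963  0.18736046] [-0.25803617  0.98416778 -1.30242461] 0.05050794114304184
top tray_free 0.82 [ 0.4642 -0.1713]
top stone 0.6 [ 0.6029 -0.1645]
scene tray 0.96 [ 0.4938 -0.18  ]
scene tray_free 0.72 [ 0.4644 -0.1696]
scene stone 0.7 [ 0.5969 -0.1422]
```

View pics/w4.png

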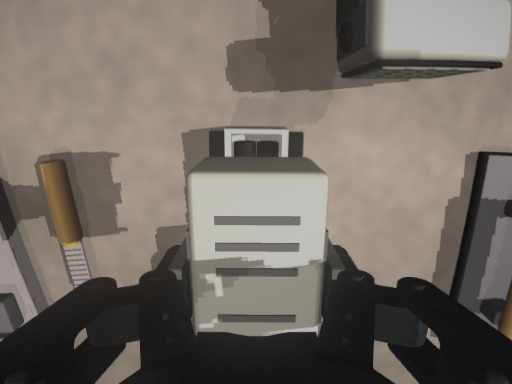

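The cover is in the gripper, right way up, and the bay is open at (258,145). I carry it over the tray.

```bash
python3 -m pendant '[[0,0,0,-0.01,-0.08,0,0.3],[0,0,0,-0.018,-0.16,0,0.3],[0,0,0,-0.022,-0.2,0,0.3],[0,0,0,-0.022,-0.2,0,0.3],[0,0,0,-0.022,-0.2,0,0.3],[0,0,0,-0.022,-0.2,0,0.3],[0,0,0,-0.016,-0.14,0,0.3],[0,0,0,-0.009,-0.08,0,0.3]]'; python3 -m pendant '[[0,0,-0.025,0,0,0,0.3],[0,0,-0.025,0,0,0,0.3],[0,0,0,0,0,0.05,0.3],[0,0,0,0,0,0.1,0.3],[0,0,0,0,0,0.1,0.3],[0,0,0,0,0,0.05,0.3],[0,0,0,0,0,0,0.3],[0,0,0,0,0,0,0.3]]'
python3 - <<'E'
from h import *
im=get_image("wrist");save(im,"w5.png");s=read_state();print(s["tcp_pos"],s["orientation"],s["force"],s["gripper_width"])
E
```

```text
time: 13.4
tcp_pos: [0.4615, -0.1743, 0.186]
orientation: [0.042, 0.999, -0.0, -0.0]
force: [-0.8, -0.8, -0.7]
gripper_width: 0.0506
grasp_force: 37.7
time: 14.4
tcp_pos: [0.4618, -0.1719, 0.0963]
orientation: [-0.037, 0.999, -0.0, 0.0]
force: [-0.1, 0.2, -1.8]
gripper_width: 0.0501
grasp_force: 37.7
[ 0.46205875 -0.17203491  0.09672733] [-3.75207351e-02  9.99295673e-01 -2.66710017e-04  5.29414651e-04] [ 0.53457707  0.30860344 -1.78099298] 0.05084765540450598
```

View pics/w5.png

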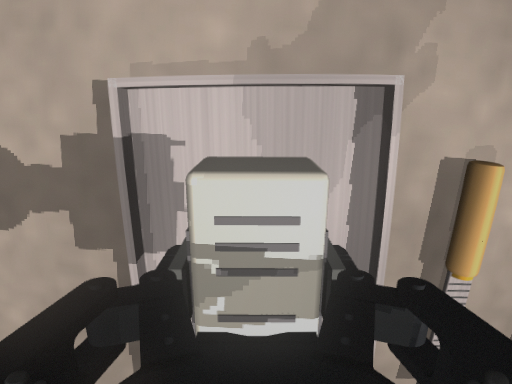

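The cover hangs centred over the free part of the tray, with the tray's walls at columns 120 and 390 and the cover at 257. I lower it, slowly near the floor.

```bash
python3 -m pendant '[[0,0,0,0,0,0.06,0.3],[0,0,0,0,0,0.08,0.3],[0,0,0,0,0,0.05,0.3],[0,0,0,0,0,0.03,0.3],[0,0,0,0,0,0.012,0.3],[0,0,0,0,0,0,0.3],[0,0,0,0,0,0,0.3],[0,0,0,0,0,0,0.3]]'; python3 -m pendant '[[0,0,0,0,0,0.005,0.3],[0,0,0,0,0,0.005,0.3],[0,0,0,0,0,0.005,0.3],[0,0,0,0,0,0.004,0.3],[0,0,0,0,0,0,0.3],[0,0,0,0,0,0,0.3],[0,0,0,0,0,0,0.3],[0,0,0,0,0,0,0.3]]'
```

```text
time: 15.45
tcp_pos: [0.4619, -0.172, 0.0271]
orientation: [-0.038, 0.999, -0.0, 0.0]
force: [0.4, -0.3, -1.0]
gripper_width: 0.0506
grasp_force: 37.7
time: 16.45
tcp_pos: [0.4616, -0.1719, 0.021]
orientation: [-0.038, 0.999, 0.0, 0.0]
force: [-0.9, 0.7, -1.2]
gripper_width: 0.0505
grasp_force: 37.7
```

```bash
python3 -m pendant '[[0,0,0,0,0,0.003,0.3],[0,0,0,0,0,0.003,0.3],[0,0,0,0,0,0.002,0.3],[0,0,0,0,0,0,0.3],[0,0,0,0,0,0,0.3],[0,0,0,0,0,0,0.3],[0,0,0,0,0,0,0.3],[0,0,0,0,0,0,0.3]]'
```

```text
time: 17.45
tcp_pos: [0.4616, -0.1718, 0.0192]
orientation: [-0.038, 0.999, -0.0, 0.0]
force: [-1.3, 0.8, 4.9]
gripper_width: 0.0506
grasp_force: 39.5
```

The cover is standing on the floor, with about 5 N on it. I release and back off.

```bash
python3 -m pendant '[[0,0,0,0,0,0,0.6],[0,0,0,0,0,0,0.7],[0,0,0,0,0,0,0.85],[0,0,0,0,0,0,1],[0,0,0,0,0,0,1],[0,0,0,0,0,0,1],[0,0,0,0,0,0,1],[0,0,0,0,0,0,1]]' 20; python3 -m pendant '[[0,0,0,0,0,-0.04,1],[0,0,0,0,0,-0.1,1],[0,0,0,0,0,-0.2,1],[0,0,0,0,0,-0.2,1],[0,0,0,0,0,-0.2,1],[0,0,0,0,0,-0.1,1],[0,0,0,0,0,0,1],[0,0,0,0,0,0,1]]'
python3 - <<'E'
from h import *
w=get_image("wrist")["image"];sc=get_image("scene")["image"]
cv2.imwrite("pics/e.png",cv2.resize(cv2.hconcat([w,sc]),(800,300))[:,:,::-1])
s=read_state();print(s["tcp_pos"],s["force"],s["time"])
E
```

```text
time: 18.45
tcp_pos: [0.4616, -0.1718, 0.0186]
orientation: [-0.038, 0.999, 0.0, 0.0]
force: [-0.2, -0.2, -0.1]
gripper_width: 0.0854
grasp_force: 0.0
time: 19.45
tcp_pos: [0.4608, -0.1715, 0.2699]
orientation: [-0.038, 0.999, 0.0, -0.001]
force: [0.3, -0.3, -1.3]
gripper_width: 0.0857
grasp_force: 0.0
[ 0.46060128 -0.17135072  0.26902013] [-0.20914766 -0.89678145  0.22068227] 19.55
```

View pics/e.png

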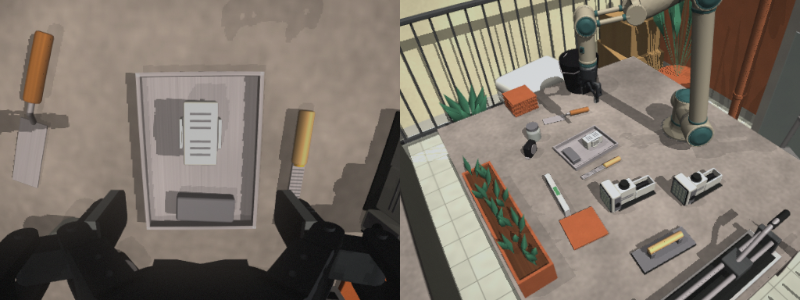

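The cover stands upright on the tray floor at about (200,132) in the wrist half of the picture. The stone, file and trowel are undisturbed, and the lamp's bay is open.

```bash
python3 -c "
from workcell import *
print(close_job())"
```

```text
the job is handed in; nothing more can be done
None
```

The job is handed in: the switch felt off (firm at about 108 mm, so I did not click it), and the battery cover is off and standing right way up on the tray floor, with nothing else seen to have moved.

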